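# Fit the slotted cover plate on the specimen holder

## Robot

A 6-joint arm with a two-finger parallel gripper is mounted at the origin on a cart in front of the work surface, level with it; the furniture and walls round the work are solid. World frame = base frame: x ahead of the robot, y to its left, z up, the work surface at z = 0. Lengths are in mm, angles in rad, forces in N, time in s.
With the tool pointing down it reaches from about 275 to 1000 mm from the base axis. Payload 8.4 kg.
Tool frame: the origin (TCP) lies midway between the tips of the shut fingers; the grasp point (between the pads) lies 19 mm behind it; z points along the fingers, y is the line along which they close (so a half turn about z gives the same grasp; the last joint's range is limited). The gripper opens to 85 mm and grips with 20 to 120 N. Pads are 22 mm wide; open, the fingers measure 114 mm over their backs; the gripper's body (76 mm by 85 mm) begins 54 mm behind the grasp point. The pads swing forward as they close: fully open they stand 13 mm farther back than shut.
Start: joints at [-1.324, 0.353, 1.633, -0, 1.155, -0.002], TCP at [153.899, -605.758, 231.281] pointing down, gripper open.
Joint ranges: [-2.63, 2.63], [-0.92, 2.1], [0.06, 2.66], [-1.3, 4.44], [0, 2.69], [-3.02, 3.02]. Speed limits (rad/s): [2.22, 2.22, 2.79, 3.14, 3.14, 3.14].

## Interface

Orientations are given as [roll, pitch, yaw] about the fixed x, y, z axes, in that order (R = Rz(yaw) Ry(pitch) Rx(roll)).
In Python, from rig import monitor, imaging, r gives the robot as it stands.
- The arm moves only by the tool drive_tool, never from a script. Its argument "plan" is a list of rows, each an object of numbers: "x", "y", "z": the shift along the tool's x, y, z in units of 50 mm (1.0 is 50 mm); "ax", "ay", "az": the turn, a rotation vector about the tool's x, y, z in units of 6 degrees (1.0 is 6 degrees); "hand": the finger opening in mm, from 0 to 85.4. In form: [{"x": .., "y": .., "z": .., "ax": .., "ay": .., "az": .., "hand": ..}, ...]. A call has 1 to 8 rows; each row is the pose to reach, as a shift and turn from the pose commanded when the call began, along the tool's axes at that moment; what a row does not reach only later rows make up. A row lasts 1/10 s, in which the tool goes at most 50 mm and 8.59 degrees, less where a joint would pass 70% of its speed; a pose out of reach is approached as far as the arm can. A call with a gripper value outside its range is refused whole. The fingers move at their own pace and stop on an object; "grip_force" is the grip in N (left out, the last holds). Time passes only in rows, so rows that repeat a pose let the fingers close. It gives the time, the measured TCP pose, the force, the opening and the grip force at its end, in the units of the state.
- monitor.sense(): the state, without advancing time (a new reading comes with each control period).
- imaging.grab_frame(name): name is "side" or "top"; returns the picture (420x560x3 uint8, red, green, blue); there is no depth.
- imaging.camera_info(name): a dict with "mtx" (3x3 intrinsics, pixels), "dist" ([k1, k2, p1, p2, k3] as OpenCV has them; the pictures are not rectified), "R" (3x3) and "t" (3): a world point X has camera coordinates R X + t. Camera axes: x right, y down, z forward; pixel columns grow to the right and rows downward; lengths in mm; the calibration is good to about 2 mm. A picture is of the moment at which its call begins. camera_info takes no time and is no camera call.
- r.sign_off(): hands the job in; it is judged then, once.
The state is a dict: "clock": time; "qpos": joint angles; "qvel": joint speeds; "joint_efforts": joint torques, N m; "eef_pos": TCP position; "tcp_rot": TCP orientation; "contact_force": force on the tool from outside, world axes, zero at the start; "wrist_torque": the same for the moment, N m; "opening": opening from 0.0 (shut) to 1.0 (fully open); "grasp_force": force on a finger pad.
Only numpy, scipy, OpenCV 4.12 (cv2) and the standard library are available. Lean on these libraries where they do the work, as an engineer would, in place of code of your own. Each camera call takes 0.05 s, during which the arm holds its last target. There are 200 camera calls.

## Task

Put the steel cover plate on the specimen holder: rest it on the tips of the two studs, a little to one side, and slide it across them until you feel its slots drop over both, so that it lies flat on the holder, then slide it along its slots until its long edge is square against the holder's raised end stop, and let go. Be gentle: never load the holder with more than 25 N, and leave the other things on the bench where they are.

Things in the scene. Friction and masses are not known exactly. Their poses are not given: they have to be found in the camera images.
- holder: Low aluminium specimen holder fixed to the bench, base 110 (x) x 180 (y) x 24 mm high. Origin: centre of its underside; z up. A raised end stop, 9 mm above the base top, runs along its +x edge. A specimen lies sunk below the base top in its middle. Two upright studs stand on it, 100 mm apart along y.
- stud_slots (a point): Middle of the holder's two cross slots, at stud tip height, 36 mm above the holder's origin, x = +5 mm. The 10 mm studs (1.5 mm tapered tips, 12 mm above the base top) are clamped in the slots as the last user left them: the middle of the pair lies on the holder's y line through here, anywhere up to 12 mm either side. That shift is NOT measured. Work forces do not move them.
- stop (a point): Middle of the end stop's inner face, at base top height: x = +43 mm, z = +24 mm in the holder's frame. Axes as the holder's; the face looks to -x. With the cover home its origin is 30 mm to -x of this face and at this height (x = +13 mm in the holder's frame), its y wherever the studs put it.
- cover: Loose steel cover plate, 60 (x) x 176 (y) x 6 mm, 0.4 to 0.6 kg, alike after a half turn about z. Origin: centre of its underside; z up. Two through slots centred at x = 0, y = +-50 mm, each 35 mm long (x) and 12.4 mm wide (y): the studs pass with about 1.2 mm to spare either side in y and 12 mm either way in x. Resting on the stud tips its origin is 36 mm above the holder's.
- cover_grip (a point): Middle of the plate's upright grip where it is to be held, 42 mm above the plate's underside. The grip is 44 (x) x 14 (y) mm, from 24 mm below to 16 mm above this point. Grip it from above, closing along y (the plate's axes). It is sprung: pushed down it sinks up to 8 mm towards the plate, taking 3 N at first and 7 N at the bottom, beyond which it is rigid; lifted, it carries the plate.
- loupe: Bystander: black eye loupe standing on its rim, 43 mm wide, 46 mm tall. Origin: centre of its underside.
- turned_part: Bystander: stepped turned steel part, 42 mm wide, 44 mm tall. Origin: centre of its underside.
- micrometer: Bystander: micrometer lying flat, 141 mm long, 16 mm tall. Origin: centre of its underside.
- caliper: Bystander: caliper lying flat, 236 mm long, 15 mm tall. Origin: centre of its underside.
- round_block: Bystander: round grey test block, 63 mm across, 10 mm tall. Origin: centre of its underside.
- dial_gauge: Bystander: round dial gauge lying flat, 126 mm long, 22 mm tall. Origin: centre of its underside.

How it is judged:
By the outcome, as a careful person would: the job done as asked, in the order asked, and still so for the second after the job is handed in, with the robot touching nothing.
It also fails if it takes over 46 s, if anything falls off the work surface, if the arm or the gripper's body presses on something with over 40 N, if the wrist force passes 120 N, or if a joint passes its speed limit or range.

## Working session

There is one attempt and no reset: what is moved stays moved. The work goes in short steps, Python scripts to look and compute and a tool call to move; the robot and the scene stay as the last step left them, time stands still between calls to the robot, and variables do not carry over. Pictures are saved under pics/ and viewed, at most 10 in all, crops included, and the job is handed in when it is done.

Besides the shell and the picture viewer there is one more tool, called after "Emit:" by a JSON object that holds its "op" and its "data". drive_tool: Moves the arm, as the interface text tells. Its arguments: {"type":"object","properties":{"plan":{"type":"array","items":{"type":"object","properties":{"x":{"type":"number"},"y":{"type":"number"},"z":{"type":"number"},"ax":{"type":"number"},"ay":{"type":"number"},"az":{"type":"number"},"hand":{"type":"number"}}}},"grip_force":{"type":"number"}},"required":["plan"]}

```bash
ls; mkdir -p pics; python3 - <<'E'
from rig import monitor, imaging, r
import cv2
for n in("top","side"):
    im=imaging.grab_frame(n); cv2.imwrite(f"pics/{n}0.png",im[:,:,::-1]); i=imaging.camera_info(n)
    print(n,i)
print(monitor.sense())
E
```

```text
pics
top {'mtx': array([[534.45041936,   0.        , 274.61511829],
       [  0.        , 534.45041936, 205.88810393],
       [  0.        ,   0.        ,   1.        ]]), 'dist': array([-0.13596673,  0.        ,  0.        ,  0.        ,  0.        ]), 'R': array([[ 0.00137592, -0.99999741,  0.00181111],
       [-0.98064087, -0.00170392, -0.19580753],
       [ 0.19581011, -0.00150663, -0.98064067]]), 't': array([ -11.10062292,  531.06544847, 1429.26744961])}
side {'mtx': array([[394.57391852,   0.        , 290.48745008],
       [  0.        , 394.57391852, 211.92864439],
       [  0.        ,   0.        ,   1.        ]]), 'dist': array([0.01959203, 0.        , 0.        , 0.        , 0.        ]), 'R': array([[-0.86923804, -0.49437713, -0.00405882],
       [-0.18717448,  0.33667571, -0.92282998],
       [ 0.45759255, -0.80139922, -0.38518612]]), 't': array([471.16684434, 150.89647006, 679.30385607])}
{'clock': 0.1, 'qpos': array([-1.32440125e+00,  3.53586255e-01,  1.63402641e+00, -9.50204479e-06,
        1.15518764e+00, -2.42981212e-03]), 'qvel': array([-8.75263996e-04, -4.47510400e-04, -3.12017142e-03, -4.47212633e-04,
        9.02780152e-04, -3.31465655e-05]), 'joint_efforts': array([-5.46566716e-04, -6.06356478e+01, -3.42819965e+01,  1.35891571e-05,
        4.13124319e-03, -5.76575886e-06]), 'eef_pos': array([ 153.79632091, -605.36527165,  230.64642189]), 'tcp_rot': array([-3.14038499e+00,  5.75411713e-06,  2.48828733e-01]), 'contact_force': array([-0.24996585,  0.7339057 , -0.10814914]), 'wrist_torque': array([-0.03462304, -0.03796281, -0.03823493]), 'grasp_force': 0.0, 'opening': 1.0042992528924972}
```

View pics/top0.png

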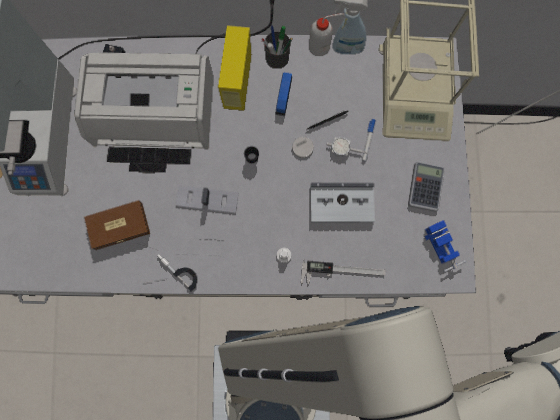

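View pics/side0.png

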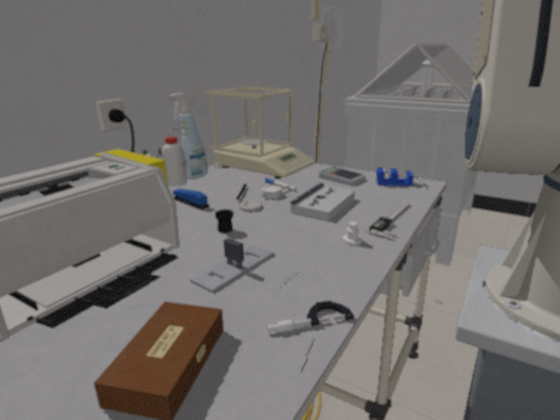

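The top view shows the cover at about (207,202) and the holder at about (342,204), with its end stop at the top edge (+x) at row 185. The loupe is at (251,155). I'll enlarge both next.

```bash
python3 - <<'E'
import cv2
a=cv2.imread("pics/top0.png")
c=cv2.resize(a[172:236,165:265],None,fx=8,fy=8,interpolation=cv2.INTER_CUBIC)[:,:800]
cv2.imwrite("pics/c1.png",c)
c=cv2.resize(a[172:236,292:392],None,fx=8,fy=8,interpolation=cv2.INTER_CUBIC)
cv2.imwrite("pics/c2.png",c)
E
cat > h.py <<'E'
from rig import monitor, imaging, r
import cv2, numpy as np
def w(n,px,z):
    "pixel -> world at height z"
    i=imaging.camera_info(n)
    u=cv2.undistortPoints(np.array([[px]],float),i["mtx"],i["dist"])[0,0]
    d=i["R"].T@np.array([u[0],u[1],1]); o=-i["R"].T@i["t"]
    return o+d*(z-o[2])/d[2]
def p(n,X):
    i=imaging.camera_info(n)
    return cv2.projectPoints(np.array([X],float),cv2.Rodrigues(i["R"])[0],i["t"],i["mtx"],i["dist"])[0][0,0]
def st():
    s=monitor.sense()
    for k in("clock","eef_pos","tcp_rot","contact_force","wrist_torque","opening","grasp_force","qpos"): print(k,np.round(s[k],3))
E
```

```text
(no output)
```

View pics/c1.png

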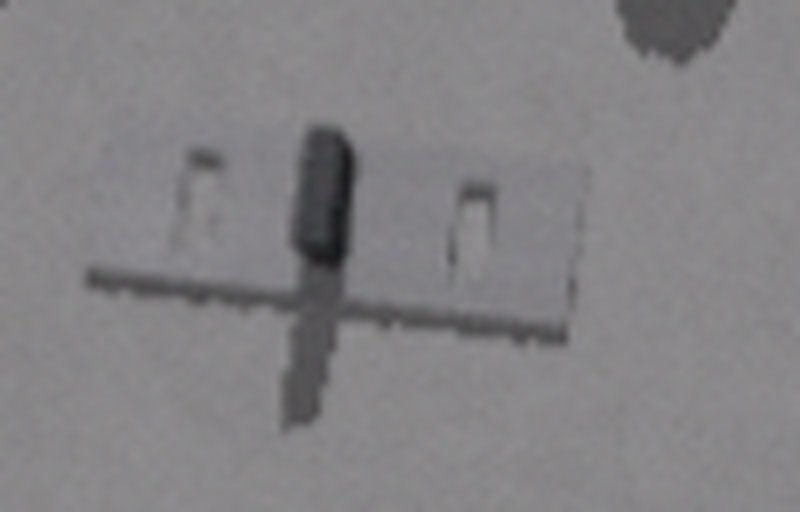

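View pics/c2.png

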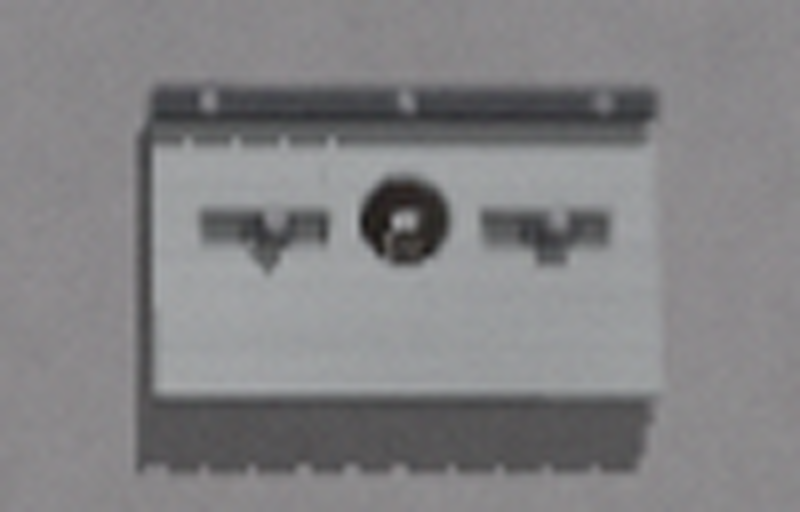

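The crops show the cover's slots at (205,198) and (475,235), with its grip top centred near (325,193) and its lower edge running (88,272)–(568,325). On the holder, the base's left and right edges are at u≈153 and 660, its front edge is at v≈395, the slot middles are at u≈264 and 546, and the stud tips are at about (275,215) and (558,215).

```bash
python3 - <<'E'
from h import *
C=lambda u,v,z,o:w("top",(o[0]+(u+.5)/8-.5,o[1]+(v+.5)/8-.5),z)[:2].round(1)
c=(165,172); h=(292,172)
print("cover: front corners",C(88,270,6,c),C(568,325,6,c),"back right",C(590,165,6,c), "slots",C(203,200,4,c),C(474,238,4,c),"grip top",C(326,190,58,c))
print("holder base front L,R",C(153,396,24,h),C(660,396,24,h),"slotmid",C(264,228,24,h),C(546,228,24,h),"stop top corners",C(153,88,33,h),C(655,88,33,h),"inner",C(405,118,33,h),"studs",C(275,215,36,h),C(558,215,36,h))
print(-np.array(imaging.camera_info("top")["R"]).T@imaging.camera_info("top")["t"])
E
```

```text
cover: front corners [541.6 274.4] [521.8 101.2] back right [580.4  94.2] slots [567.8 233.9] [553.9 135.6] grip top [559.6 182.4]
holder base front L,R [ 493.4 -111.9] [ 493.5 -291.4] slotmid [ 553.9 -152. ] [ 554.1 -252.6] stop top corners [ 602.6 -112.6] [ 603.3 -291.8] inner [ 592. -202.] studs [ 556.  -154.8] [ 556.3 -255. ]
[ 240.9347453    -8.04232721 1505.60451194]
```

Emit:
{"op": "drive_tool", "data": {"plan": [{"x": 0.4, "y": -0.45, "az": 0.4, "hand": 60}, {"x": 1.0, "y": -1.15, "az": 1.0, "hand": 60}, {"x": 1.65, "y": -1.85, "az": 1.6, "hand": 60}, {"x": 2.3, "y": -2.6, "az": 2.2, "hand": 60}, {"x": 2.95, "y": -3.35, "az": 2.8, "hand": 60}, {"x": 3.6, "y": -4.1, "az": 3.5, "hand": 60}, {"x": 4.25, "y": -4.8, "az": 3.5, "hand": 60}, {"x": 4.9, "y": -5.55, "az": 3.5, "hand": 60}]}}

```text
invalid input
```

```bash
cat >> h.py <<'E'
from scipy.spatial.transform import Rotation as Ro
def to(x,y,z,yaw):
    "shift/turn from measured pose to target pose, in move units"
    s=monitor.sense(); R=Ro.from_euler("xyz",s["tcp_rot"]); T=Ro.from_euler("xyz",[np.pi,0,np.radians(yaw)])
    print("xyz",np.round(R.inv().apply(np.array([x,y,z])-s["eef_pos"])/50,3),"turn",np.round(np.degrees((R.inv()*T).as_rotvec())/6,3))
E
python3 -c "
from h import *
st();to(561,184,110,-7)"
```

```text
clock 0.1
eef_pos [ 153.796 -605.365  230.646]
tcp_rot [-3.14   0.     0.249]
contact_force [-0.25   0.734 -0.108]
wrist_torque [-0.035 -0.038 -0.038]
opening 1.004
grasp_force 0.0
qpos [-1.324  0.354  1.634 -0.     1.155 -0.002]
xyz [ 11.781 -13.293   2.429] turn [-1.100e-02  2.000e-03  3.543e+00]
```

Emit:
{"op": "drive_tool", "data": {"plan": [{"x": 0.4, "y": -0.45, "z": 0, "ax": 0, "ay": 0, "az": 0.4, "hand": 60}, {"x": 1.0, "y": -1.15, "z": 0, "ax": 0, "ay": 0, "az": 1.0, "hand": 60}, {"x": 1.65, "y": -1.85, "z": 0, "ax": 0, "ay": 0, "az": 1.6, "hand": 60}, {"x": 2.3, "y": -2.6, "z": 0, "ax": 0, "ay": 0, "az": 2.2, "hand": 60}, {"x": 2.95, "y": -3.35, "z": 0, "ax": 0, "ay": 0, "az": 2.8, "hand": 60}, {"x": 3.6, "y": -4.1, "z": 0, "ax": 0, "ay": 0, "az": 3.5, "hand": 60}, {"x": 4.25, "y": -4.8, "z": 0, "ax": 0, "ay": 0, "az": 3.5, "hand": 60}, {"x": 4.9, "y": -5.55, "z": 0, "ax": 0, "ay": 0, "az": 3.5, "hand": 60}]}}

```text
clock: 0.9
eef_pos: [323.5, -274.8, 231.3]
tcp_rot: [3.141, -0.0, -0.118]
contact_force: [1.3, -0.0, 1.1]
opening: 0.701
grasp_force: 0.0
```

```bash
python3 -c "
from h import *
st();to(561,184,110,-7)"
```

```text
clock 0.9
eef_pos [ 323.454 -274.777  231.264]
tcp_rot [ 3.141 -0.    -0.118]
contact_force [ 1.274 -0.023  1.058]
wrist_torque [-0.01  -0.079 -0.017]
opening 0.701
grasp_force 0.0
qpos [-0.708  0.032  2.038  0.     1.072  0.981]
xyz [ 3.633 -9.673  2.425] turn [ 0.001 -0.003  0.036]
```

Emit:
{"op": "drive_tool", "data": {"plan": [{"x": 0.33, "y": -0.9, "z": 0, "ax": 0, "ay": 0, "az": 0, "hand": 60}, {"x": 0.66, "y": -1.8, "z": 0, "ax": 0, "ay": 0, "az": 0, "hand": 60}, {"x": 1.0, "y": -2.7, "z": 0, "ax": 0, "ay": 0, "az": 0, "hand": 60}, {"x": 1.33, "y": -3.6, "z": 0, "ax": 0, "ay": 0, "az": 0, "hand": 60}, {"x": 1.66, "y": -4.5, "z": 0.0, "ax": 0, "ay": 0, "az": 0, "hand": 60}, {"x": 2.0, "y": -5.4, "z": 0.1, "ax": 0, "ay": 0, "az": 0, "hand": 60}, {"x": 2.33, "y": -6.3, "z": 0.3, "ax": 0, "ay": 0, "az": 0, "hand": 60}, {"x": 2.66, "y": -7.2, "z": 0.5, "ax": 0, "ay": 0, "az": 0, "hand": 60}]}}

```text
clock: 1.7
eef_pos: [497.9, 67.5, 206.0]
tcp_rot: [-3.142, -0.0, -0.117]
contact_force: [0.9, -1.2, 0.4]
opening: 0.703
grasp_force: 0.0
```

Emit:
{"op": "drive_tool", "data": {"plan": [{"x": 0.3, "y": -0.8, "z": 0.5, "ax": 0, "ay": 0, "az": 0, "hand": 60}, {"x": 0.6, "y": -1.5, "z": 1.0, "ax": 0, "ay": 0, "az": 0, "hand": 60}, {"x": 0.85, "y": -2.1, "z": 1.5, "ax": 0, "ay": 0, "az": 0, "hand": 60}, {"x": 0.95, "y": -2.4, "z": 1.9, "ax": 0, "ay": 0, "az": 0, "hand": 60}, {"x": 0.95, "y": -2.4, "z": 1.9, "ax": 0, "ay": 0, "az": 0, "hand": 60}]}}

```text
clock: 2.2
eef_pos: [557.4, 180.3, 108.1]
tcp_rot: [3.14, 0.004, -0.116]
contact_force: [-0.3, -0.7, -1.1]
opening: 0.699
grasp_force: 0.0
```

```bash
python3 - <<'E'
from h import *
st();to(561,184,23,-7)
a=[cv2.cvtColor(imaging.grab_frame(n),cv2.COLOR_RGB2BGR) for n in("top","side")]
t=cv2.resize(a[0][160:240,150:260],(550,400),interpolation=cv2.INTER_CUBIC)
s=cv2.resize(a[1][200:300,180:290],(440,400),interpolation=cv2.INTER_CUBIC)
cv2.imwrite("pics/g1.png",np.hstack([t[:,:360],s]))
E
```

```text
clock 2.2
eef_pos [557.412 180.255 108.13 ]
tcp_rot [ 3.14   0.004 -0.116]
contact_force [-0.25  -0.731 -1.075]
wrist_torque [ 0.012  0.047 -0.009]
opening 0.699
grasp_force 0.0
qpos [0.31  0.438 1.816 0.    0.892 1.996]
xyz [ 0.07  -0.086  1.702] turn [0.016 0.04  0.061]
```

View pics/g1.png

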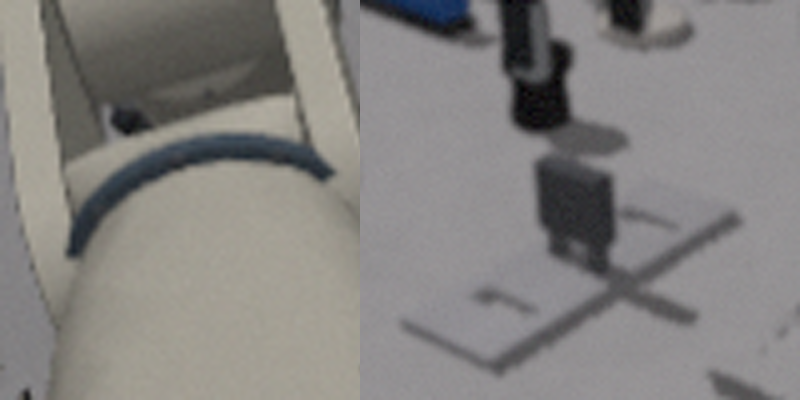

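The side view shows the grip centred at about (575,205) in the crop, with the fingers above it. The plate corners are at (495,368), (740,215) and (402,322). The arm blocks the top view.

```bash
python3 - <<'E'
from h import *
for u,v,z in((495,366,3),(740,217,3),(402,322,6),(575,160,58)): print(w("side",(180+(u-360)/4,200+v/4),z).round(1))
E
```

```text
[539.7 279.4   3. ]
[516.6 110.3   3. ]
[597.2 276.    6. ]
[562.9 185.5  58. ]
```

Emit:
{"op": "drive_tool", "data": {"plan": [{"x": 0.09, "y": -0.1, "z": 0.4, "ax": 0, "ay": 0, "az": 0.08, "hand": 60}, {"x": 0.09, "y": -0.1, "z": 1.0, "ax": 0, "ay": 0, "az": 0.08, "hand": 60}, {"x": 0.09, "y": -0.1, "z": 1.5, "ax": 0, "ay": 0, "az": 0.08, "hand": 60}, {"x": 0.09, "y": -0.1, "z": 1.7, "ax": 0, "ay": 0, "az": 0.08, "hand": 50}, {"x": 0.09, "y": -0.1, "z": 1.7, "ax": 0, "ay": 0, "az": 0.08, "hand": 40}], "grip_force": 50}}

```text
clock: 2.8
eef_pos: [563.1, 182.5, 26.2]
tcp_rot: [3.141, 0.001, -0.127]
contact_force: [0.3, 0.9, -0.0]
opening: 0.469
grasp_force: 0.0
```

Emit:
{"op": "drive_tool", "data": {"plan": [{"x": 0, "y": 0, "z": 0, "ax": 0, "ay": 0, "az": 0, "hand": 0}, {"x": 0, "y": 0, "z": 0, "ax": 0, "ay": 0, "az": 0, "hand": 0}, {"x": 0, "y": 0, "z": 0, "ax": 0, "ay": 0, "az": 0, "hand": 0}, {"x": 0, "y": 0, "z": 0, "ax": 0, "ay": 0, "az": 0, "hand": 0}, {"x": 0, "y": 0, "z": 0, "ax": 0, "ay": 0, "az": 0, "hand": 0}], "grip_force": 50}}

```text
clock: 3.3
eef_pos: [564.9, 183.8, 27.2]
tcp_rot: [-3.141, -0.003, -0.126]
contact_force: [2.9, 1.1, 1.6]
opening: 0.155
grasp_force: 50.8
```

```bash
python3 - <<'E'
from h import *
st()
a=cv2.cvtColor(imaging.grab_frame("side"),cv2.COLOR_RGB2BGR)
cv2.imwrite("pics/g2.png",cv2.resize(a[200:300,180:290],(660,600),interpolation=cv2.INTER_CUBIC))
E
```

```text
clock 3.3
eef_pos [564.942 183.796  27.177]
tcp_rot [-3.141e+00 -3.000e-03 -1.260e-01]
contact_force [2.947 1.108 1.553]
wrist_torque [ 0.107 -0.513 -0.078]
opening 0.155
grasp_force 50.789
qpos [ 0.312  0.563  1.839 -0.     0.737  2.009]
```

View pics/g2.png

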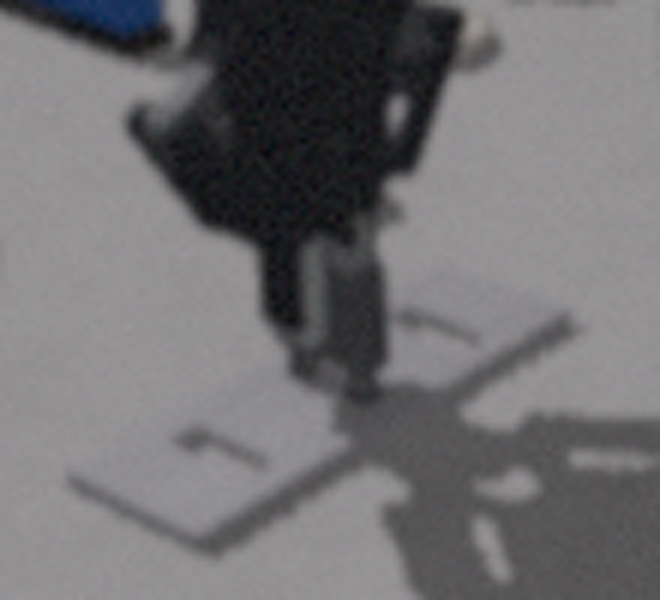

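The grip is held: opening 13 mm, 50 N, with the plate undisturbed and its slots at (220,440) and (440,325) in the crop. Next I'll lift and carry it.

Emit:
{"op": "drive_tool", "data": {"plan": [{"x": 0, "y": 0, "z": -0.15, "ax": 0, "ay": 0, "az": 0, "hand": 0}, {"x": 0, "y": 0, "z": -0.4, "ax": 0, "ay": 0, "az": 0, "hand": 0}, {"x": 0, "y": 0, "z": -0.8, "ax": 0, "ay": 0, "az": 0, "hand": 0}, {"x": 0, "y": 0, "z": -1.2, "ax": 0, "ay": 0, "az": 0, "hand": 0}, {"x": 0, "y": 0, "z": -1.5, "ax": 0, "ay": 0, "az": 0, "hand": 0}, {"x": 0, "y": 0, "z": -1.5, "ax": 0, "ay": 0, "az": 0, "hand": 0}, {"x": 0, "y": 0, "z": -1.5, "ax": 0, "ay": 0, "az": 0, "hand": 0}], "grip_force": 60}}

```text
clock: 4.05
eef_pos: [563.3, 183.3, 101.2]
tcp_rot: [3.141, 0.0, -0.126]
contact_force: [-0.8, 0.2, -5.4]
opening: 0.154
grasp_force: 60.0
```

```bash
python3 -c "
from h import *
st();to(556,-197,101.3,0)"
```

```text
clock 4.05
eef_pos [563.287 183.316 101.161]
tcp_rot [ 3.141  0.    -0.126]
contact_force [-0.821  0.178 -5.436]
wrist_torque [-0.057  0.008 -0.015]
opening 0.154
grasp_force 59.991
qpos [ 0.312  0.454  1.809 -0.     0.879  2.009]
xyz [ 8.120e-01  7.564e+00 -2.000e-03] turn [ 1.000e-03  3.000e-03 -1.204e+00]
```

Emit:
{"op": "drive_tool", "data": {"plan": [{"x": 0.02, "y": 0.2, "z": 0, "ax": 0, "ay": 0, "az": -0.1, "hand": 0}, {"x": 0.08, "y": 0.7, "z": 0, "ax": 0, "ay": 0, "az": -0.3, "hand": 0}, {"x": 0.15, "y": 1.4, "z": 0, "ax": 0, "ay": 0, "az": -0.5, "hand": 0}, {"x": 0.23, "y": 2.1, "z": 0, "ax": 0, "ay": 0, "az": -0.7, "hand": 0}, {"x": 0.3, "y": 2.8, "z": 0, "ax": 0, "ay": 0, "az": -0.9, "hand": 0}, {"x": 0.37, "y": 3.5, "z": 0, "ax": 0, "ay": 0, "az": -1.1, "hand": 0}, {"x": 0.45, "y": 4.2, "z": 0, "ax": 0, "ay": 0, "az": -1.2, "hand": 0}, {"x": 0.53, "y": 4.9, "z": 0, "ax": 0, "ay": 0, "az": -1.2, "hand": 0}]}}

```text
clock: 4.85
eef_pos: [557.9, -64.9, 100.2]
tcp_rot: [-3.141, 0.002, 0.0]
contact_force: [-1.1, 0.3, -5.2]
opening: 0.155
grasp_force: 59.9
```

Emit:
{"op": "drive_tool", "data": {"plan": [{"x": 0, "y": 0.7, "z": 0, "ax": 0, "ay": 0, "az": 0, "hand": 0}, {"x": 0, "y": 1.4, "z": 0, "ax": 0, "ay": 0, "az": 0, "hand": 0}, {"x": 0, "y": 2.0, "z": 0, "ax": 0, "ay": 0, "az": 0, "hand": 0}, {"x": 0, "y": 2.4, "z": 0, "ax": 0, "ay": 0, "az": 0, "hand": 0}, {"x": 0, "y": 2.65, "z": 0, "ax": 0, "ay": 0, "az": 0, "hand": 0}, {"x": 0, "y": 2.7, "z": 0, "ax": 0, "ay": 0, "az": 0, "hand": 0}, {"x": 0, "y": 2.7, "z": 0, "ax": 0, "ay": 0, "az": 0, "hand": 0}, {"x": 0, "y": 2.7, "z": 0, "ax": 0, "ay": 0, "az": 0, "hand": 0}]}}

```text
clock: 5.65
eef_pos: [558.9, -197.0, 101.0]
tcp_rot: [-3.141, 0.001, 0.0]
contact_force: [-0.1, -0.0, -4.8]
opening: 0.155
grasp_force: 59.9
```

```bash
python3 - <<'E'
from h import *
st();to(556,-197,75,0)
t=cv2.cvtColor(imaging.grab_frame("top"),cv2.COLOR_RGB2BGR)[150:250,280:400]
s=cv2.cvtColor(imaging.grab_frame("side"),cv2.COLOR_RGB2BGR)[150:240,260:380]
cv2.imwrite("pics/p1.png",np.vstack([cv2.resize(x,None,fx=f,fy=f,interpolation=cv2.INTER_CUBIC) for x,f in((t[20:80],5),(s[10:70],5))]))
E
```

```text
clock 5.65
eef_pos [ 558.854 -196.972  100.975]
tcp_rot [-3.141e+00  1.000e-03  0.000e+00]
contact_force [-0.1   -0.025 -4.835]
wrist_torque [ 0.032 -0.04   0.021]
opening 0.155
grasp_force 59.908
qpos [-0.342  0.455  1.808  0.     0.879  1.229]
xyz [-0.057  0.001  0.52 ] turn [-0.005  0.007  0.002]
```

View pics/p1.png

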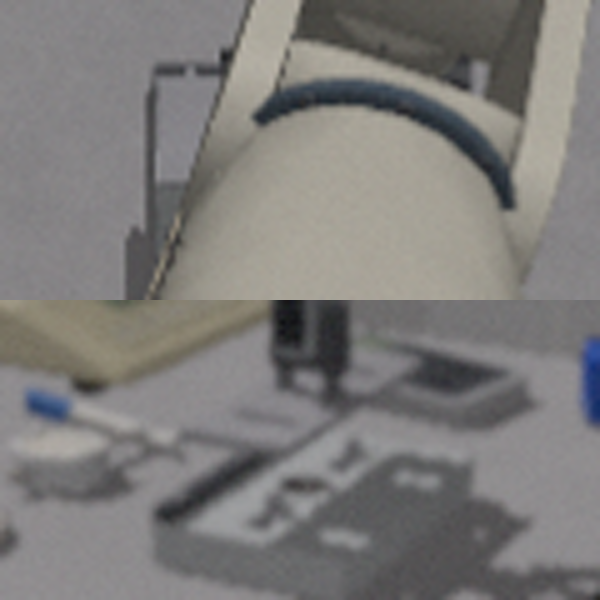

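The side view shows the plate level above the holder, its near (-x,+y) corner at about (268,456) and its far-left (+x,+y) corner at about (183,430) in the composite.

```bash
python3 - <<'E'
from h import *
for u,v,z in((268,456,75),(183,430,80)): print(w("side",(260+u/5,160+(v-300)/5),z).round(1))
for u,v,z in((152,68,80),): print(w("top",(280+u/5,170+v/5),z).round(1))
# holder stop far-left corner / base near corner check in side
for u,v,z in((155,515,33),(350,600,24)): print(w("side",(260+u/5,160+(v-300)/5),z).round(1))
E
```

```text
[532.2 -98.5  75. ]
[ 580.9 -100.1   80. ]
[ 588.2 -108.4   80. ]
[594.6 -95.4  33. ]
[470.4 -64.   24. ]
```

Emit:
{"op": "drive_tool", "data": {"plan": [{"x": -0.1, "y": 0, "z": 0.1, "ax": 0, "ay": 0, "az": 0, "hand": 0}, {"x": -0.1, "y": 0, "z": 0.3, "ax": 0, "ay": 0, "az": 0, "hand": 0}, {"x": -0.1, "y": 0, "z": 0.5, "ax": 0, "ay": 0, "az": 0, "hand": 0}, {"x": -0.1, "y": 0, "z": 0.62, "ax": 0, "ay": 0, "az": 0, "hand": 0}, {"x": -0.1, "y": 0, "z": 0.68, "ax": 0, "ay": 0, "az": 0, "hand": 0}, {"x": -0.1, "y": 0, "z": 0.68, "ax": 0, "ay": 0, "az": 0, "hand": 0}, {"x": -0.1, "y": 0, "z": 0.68, "ax": 0, "ay": 0, "az": 0, "hand": 0}]}}

```text
clock: 6.45
eef_pos: [554.3, -198.0, 67.3]
tcp_rot: [3.142, -0.0, -0.0]
contact_force: [0.2, -0.6, -5.1]
opening: 0.156
grasp_force: 60.0
```

Emit:
{"op": "drive_tool", "data": {"plan": [{"x": 0, "y": 0, "z": 0.03, "ax": 0, "ay": 0, "az": 0, "hand": 0}, {"x": 0, "y": 0, "z": 0.06, "ax": 0, "ay": 0, "az": 0, "hand": 0}, {"x": 0, "y": 0, "z": 0.08, "ax": 0, "ay": 0, "az": 0, "hand": 0}, {"x": 0, "y": 0, "z": 0.08, "ax": 0, "ay": 0, "az": 0, "hand": 0}]}}

```text
clock: 6.85
eef_pos: [554.4, -198.0, 63.8]
tcp_rot: [3.141, -0.001, -0.0]
contact_force: [-1.0, 0.2, 2.8]
opening: 0.152
grasp_force: 60.9
```

Emit:
{"op": "drive_tool", "data": {"plan": [{"x": 0, "y": 0, "z": 0.01, "ax": 0, "ay": 0, "az": 0, "hand": 0}, {"x": 0, "y": 0, "z": 0.02, "ax": 0, "ay": 0, "az": 0, "hand": 0}, {"x": 0, "y": 0, "z": 0.03, "ax": 0, "ay": 0, "az": 0, "hand": 0}, {"x": 0, "y": 0, "z": 0.03, "ax": 0, "ay": 0, "az": 0, "hand": 0}]}}

```text
clock: 7.25
eef_pos: [554.4, -198.0, 61.9]
tcp_rot: [3.141, -0.001, -0.0]
contact_force: [-1.1, 0.4, 3.7]
opening: 0.152
grasp_force: 61.0
```

Contact came at z≈63.3, as predicted for resting on the stud tips. I'll compress the spring a bit more, then slide toward -y.

Emit:
{"op": "drive_tool", "data": {"plan": [{"x": 0, "y": 0, "z": 0.02, "ax": 0, "ay": 0, "az": 0, "hand": 0}, {"x": 0, "y": 0, "z": 0.04, "ax": 0, "ay": 0, "az": 0, "hand": 0}, {"x": 0, "y": 0, "z": 0.06, "ax": 0, "ay": 0, "az": 0, "hand": 0}, {"x": 0, "y": 0, "z": 0.06, "ax": 0, "ay": 0, "az": 0, "hand": 0}]}}

```text
clock: 7.65
eef_pos: [554.4, -198.0, 58.8]
tcp_rot: [3.141, -0.0, -0.0]
contact_force: [-0.9, 0.6, 5.9]
opening: 0.153
grasp_force: 61.3
```

Emit:
{"op": "drive_tool", "data": {"plan": [{"x": 0, "y": 0.01, "z": 0, "ax": 0, "ay": 0, "az": 0, "hand": 0}, {"x": 0, "y": 0.02, "z": 0, "ax": 0, "ay": 0, "az": 0, "hand": 0}, {"x": 0, "y": 0.03, "z": 0, "ax": 0, "ay": 0, "az": 0, "hand": 0}, {"x": 0, "y": 0.04, "z": 0, "ax": 0, "ay": 0, "az": 0, "hand": 0}]}}

```text
clock: 8.05
eef_pos: [554.3, -198.8, 58.7]
tcp_rot: [-3.14, -0.0, -0.001]
contact_force: [-0.1, 6.3, 4.9]
opening: 0.156
grasp_force: 61.4
```

Emit:
{"op": "drive_tool", "data": {"plan": [{"x": 0, "y": 0.01, "z": 0, "ax": 0, "ay": 0, "az": 0, "hand": 0}, {"x": 0, "y": 0.02, "z": 0, "ax": 0, "ay": 0, "az": 0, "hand": 0}, {"x": 0, "y": 0.03, "z": 0, "ax": 0, "ay": 0, "az": 0, "hand": 0}, {"x": 0, "y": 0.03, "z": 0, "ax": 0, "ay": 0, "az": 0, "hand": 0}]}}

```text
clock: 8.45
eef_pos: [554.2, -200.4, 58.7]
tcp_rot: [-3.14, 0.0, -0.001]
contact_force: [0.6, 6.4, 5.4]
opening: 0.151
grasp_force: 61.3
```

Emit:
{"op": "drive_tool", "data": {"plan": [{"x": 0, "y": 0.01, "z": 0, "ax": 0, "ay": 0, "az": 0, "hand": 0}, {"x": 0, "y": 0.02, "z": 0, "ax": 0, "ay": 0, "az": 0, "hand": 0}, {"x": 0, "y": 0.03, "z": 0, "ax": 0, "ay": 0, "az": 0, "hand": 0}, {"x": 0, "y": 0.03, "z": 0, "ax": 0, "ay": 0, "az": 0, "hand": 0}]}}

```text
clock: 8.85
eef_pos: [553.3, -202.8, 57.9]
tcp_rot: [-3.141, 0.002, -0.001]
contact_force: [-0.3, -0.3, -5.5]
opening: 0.158
grasp_force: 67.7
```

The force flipped to the full plate weight (-5.5 N), so the slots have dropped over the studs. Now I'll lower it to the base.

Emit:
{"op": "drive_tool", "data": {"plan": [{"x": 0, "y": 0, "z": 0.02, "ax": 0, "ay": 0, "az": 0, "hand": 0}, {"x": 0, "y": 0, "z": 0.04, "ax": 0, "ay": 0, "az": 0, "hand": 0}, {"x": 0, "y": 0, "z": 0.06, "ax": 0, "ay": 0, "az": 0, "hand": 0}, {"x": 0, "y": 0, "z": 0.06, "ax": 0, "ay": 0, "az": 0, "hand": 0}]}}

```text
clock: 9.25
eef_pos: [553.9, -202.9, 55.5]
tcp_rot: [-3.141, 0.0, -0.0]
contact_force: [-0.1, 0.3, -5.2]
opening: 0.151
grasp_force: 67.7
```

Emit:
{"op": "drive_tool", "data": {"plan": [{"x": 0, "y": 0, "z": 0.02, "ax": 0, "ay": 0, "az": 0, "hand": 0}, {"x": 0, "y": 0, "z": 0.04, "ax": 0, "ay": 0, "az": 0, "hand": 0}, {"x": 0, "y": 0, "z": 0.06, "ax": 0, "ay": 0, "az": 0, "hand": 0}, {"x": 0, "y": 0, "z": 0.07, "ax": 0, "ay": 0, "az": 0, "hand": 0}, {"x": 0, "y": 0, "z": 0.07, "ax": 0, "ay": 0, "az": 0, "hand": 0}]}}

```text
clock: 9.75
eef_pos: [554.1, -202.9, 52.4]
tcp_rot: [-3.142, 0.0, -0.0]
contact_force: [-0.7, -0.4, -4.7]
opening: 0.153
grasp_force: 67.9
```

```bash
python3 -c "
from h import *
st()"
```

```text
clock 9.75
eef_pos [ 554.095 -202.938   52.352]
tcp_rot [-3.142  0.    -0.   ]
contact_force [-0.741 -0.378 -4.743]
wrist_torque [0.05  0.067 0.017]
opening 0.153
grasp_force 67.934
qpos [-0.354  0.521  1.837  0.     0.783  1.218]
```

Emit:
{"op": "drive_tool", "data": {"plan": [{"x": 0, "y": 0, "z": 0.02, "ax": 0, "ay": 0, "az": 0, "hand": 0}, {"x": 0, "y": 0, "z": 0.04, "ax": 0, "ay": 0, "az": 0, "hand": 0}, {"x": 0, "y": 0, "z": 0.05, "ax": 0, "ay": 0, "az": 0, "hand": 0}, {"x": 0, "y": 0, "z": 0.05, "ax": 0, "ay": 0, "az": 0, "hand": 0}]}}

```text
clock: 10.15
eef_pos: [554.1, -203.0, 50.0]
tcp_rot: [3.142, -0.0, -0.0]
contact_force: [-3.6, 1.1, 3.5]
opening: 0.155
grasp_force: 68.8
```

Emit:
{"op": "drive_tool", "data": {"plan": [{"x": 0.02, "y": 0, "z": 0, "ax": 0, "ay": 0, "az": 0, "hand": 0}, {"x": 0.04, "y": 0, "z": 0, "ax": 0, "ay": 0, "az": 0, "hand": 0}, {"x": 0.06, "y": 0, "z": 0, "ax": 0, "ay": 0, "az": 0, "hand": 0}, {"x": 0.08, "y": 0, "z": 0, "ax": 0, "ay": 0, "az": 0, "hand": 0}]}}

```text
clock: 10.55
eef_pos: [557.0, -202.9, 49.5]
tcp_rot: [-3.141, 0.002, -0.0]
contact_force: [-6.2, 0.3, 4.1]
opening: 0.149
grasp_force: 69.0
```

Emit:
{"op": "drive_tool", "data": {"plan": [{"x": 0.01, "y": 0, "z": 0, "ax": 0, "ay": 0, "az": 0, "hand": 0}, {"x": 0.02, "y": 0, "z": 0, "ax": 0, "ay": 0, "az": 0, "hand": 0}, {"x": 0.03, "y": 0, "z": 0, "ax": 0, "ay": 0, "az": 0, "hand": 0}, {"x": 0.03, "y": 0, "z": 0, "ax": 0, "ay": 0, "az": 0, "hand": 0}]}}

```text
clock: 10.95
eef_pos: [558.6, -202.9, 49.5]
tcp_rot: [-3.141, 0.002, -0.0]
contact_force: [-6.0, -0.3, 3.5]
opening: 0.154
grasp_force: 69.0
```

```bash
python3 -c "
from h import *
st()"
```

```text
clock 10.95
eef_pos [ 558.59  -202.896   49.541]
tcp_rot [-3.141e+00  2.000e-03 -0.000e+00]
contact_force [-5.99  -0.252  3.524]
wrist_torque [-0.025  0.96  -0.042]
opening 0.154
grasp_force 68.991
qpos [-3.510e-01  5.310e-01  1.827e+00 -1.000e-03  7.850e-01  1.221e+00]
```

Emit:
{"op": "drive_tool", "data": {"plan": [{"x": 0.01, "y": 0, "z": 0, "ax": 0, "ay": 0, "az": 0, "hand": 0}, {"x": 0.02, "y": 0, "z": 0, "ax": 0, "ay": 0, "az": 0, "hand": 0}, {"x": 0.03, "y": 0, "z": 0, "ax": 0, "ay": 0, "az": 0, "hand": 0}, {"x": 0.03, "y": 0, "z": 0, "ax": 0, "ay": 0, "az": 0, "hand": 0}]}}

```text
clock: 11.35
eef_pos: [560.1, -202.9, 49.6]
tcp_rot: [-3.141, 0.002, -0.0]
contact_force: [-4.9, -0.7, 3.9]
opening: 0.154
grasp_force: 69.0
```

Emit:
{"op": "drive_tool", "data": {"plan": [{"x": 0.01, "y": 0, "z": 0, "ax": 0, "ay": 0, "az": 0, "hand": 0}, {"x": 0.02, "y": 0, "z": 0, "ax": 0, "ay": 0, "az": 0, "hand": 0}, {"x": 0.02, "y": 0, "z": 0, "ax": 0, "ay": 0, "az": 0, "hand": 0}]}}

```text
clock: 11.65
eef_pos: [561.1, -202.9, 49.6]
tcp_rot: [-3.141, 0.002, -0.0]
contact_force: [-5.7, -0.5, 3.9]
opening: 0.152
grasp_force: 69.0
```

Emit:
{"op": "drive_tool", "data": {"plan": [{"x": 0.01, "y": 0, "z": 0, "ax": 0, "ay": 0, "az": 0, "hand": 0}, {"x": 0.02, "y": 0, "z": 0, "ax": 0, "ay": 0, "az": 0, "hand": 0}, {"x": 0.02, "y": 0, "z": 0, "ax": 0, "ay": 0, "az": 0, "hand": 0}]}}

```text
clock: 11.95
eef_pos: [562.0, -202.9, 49.5]
tcp_rot: [-3.141, 0.002, -0.0]
contact_force: [-6.0, 0.5, 3.7]
opening: 0.154
grasp_force: 69.0
```

Emit:
{"op": "drive_tool", "data": {"plan": [{"x": 0.01, "y": 0, "z": 0, "ax": 0, "ay": 0, "az": 0, "hand": 0}, {"x": 0.02, "y": 0, "z": 0, "ax": 0, "ay": 0, "az": 0, "hand": 0}, {"x": 0.02, "y": 0, "z": 0, "ax": 0, "ay": 0, "az": 0, "hand": 0}]}}

```text
clock: 12.25
eef_pos: [563.1, -202.9, 49.6]
tcp_rot: [-3.141, 0.002, -0.0]
contact_force: [-6.8, -0.7, 3.9]
opening: 0.151
grasp_force: 69.0
```

Emit:
{"op": "drive_tool", "data": {"plan": [{"x": 0.01, "y": 0, "z": 0, "ax": 0, "ay": 0, "az": 0, "hand": 0}, {"x": 0.02, "y": 0, "z": 0, "ax": 0, "ay": 0, "az": 0, "hand": 0}, {"x": 0.02, "y": 0, "z": 0, "ax": 0, "ay": 0, "az": 0, "hand": 0}]}}

```text
clock: 12.55
eef_pos: [564.1, -202.9, 49.6]
tcp_rot: [-3.141, 0.002, -0.0]
contact_force: [-5.9, -0.8, 4.1]
opening: 0.152
grasp_force: 69.0
```

Emit:
{"op": "drive_tool", "data": {"plan": [{"x": 0.01, "y": 0, "z": 0, "ax": 0, "ay": 0, "az": 0, "hand": 0}, {"x": 0.02, "y": 0, "z": 0, "ax": 0, "ay": 0, "az": 0, "hand": 0}, {"x": 0.02, "y": 0, "z": 0, "ax": 0, "ay": 0, "az": 0, "hand": 0}]}}

```text
clock: 12.85
eef_pos: [565.1, -202.9, 49.5]
tcp_rot: [-3.141, 0.002, -0.0]
contact_force: [-6.9, 0.6, 3.9]
opening: 0.151
grasp_force: 69.0
```

```bash
python3 - <<'E'
from h import *
st()
s=cv2.cvtColor(imaging.grab_frame("side"),cv2.COLOR_RGB2BGR)[170:230,280:370]
t=cv2.cvtColor(imaging.grab_frame("top"),cv2.COLOR_RGB2BGR)[170:230,290:390]
s=cv2.resize(s,None,fx=6,fy=6,interpolation=cv2.INTER_CUBIC)
t=cv2.resize(t,None,fx=3,fy=6,interpolation=cv2.INTER_CUBIC)[:,:250]
cv2.imwrite("pics/q1.png",np.hstack([s,t]))
E
```

```text
clock 12.85
eef_pos [ 565.09  -202.878   49.54 ]
tcp_rot [-3.141e+00  2.000e-03 -0.000e+00]
contact_force [-6.917  0.564  3.918]
wrist_torque [-0.071  1.012 -0.026]
opening 0.151
grasp_force 69.027
qpos [-3.470e-01  5.380e-01  1.813e+00 -1.000e-03  7.920e-01  1.225e+00]
```

View pics/q1.png

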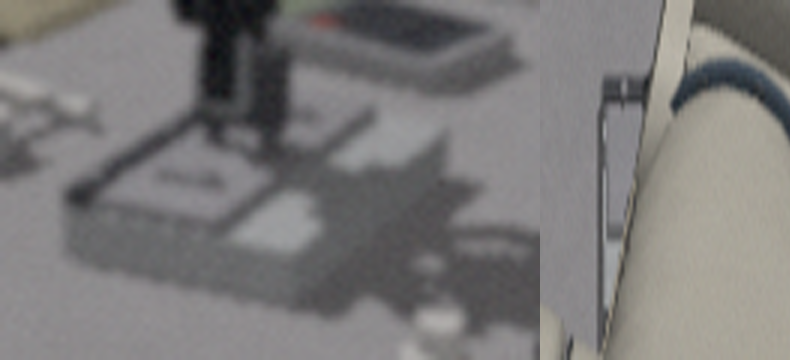

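The side view shows the plate lying flat, its edge (100,200) close to the stop (75,195). I'll keep sliding.

Emit:
{"op": "drive_tool", "data": {"plan": [{"x": 0.01, "y": 0, "z": 0, "ax": 0, "ay": 0, "az": 0, "hand": 0}, {"x": 0.02, "y": 0, "z": 0, "ax": 0, "ay": 0, "az": 0, "hand": 0}, {"x": 0.02, "y": 0, "z": 0, "ax": 0, "ay": 0, "az": 0, "hand": 0}]}}

```text
clock: 13.25
eef_pos: [565.9, -202.9, 49.5]
tcp_rot: [-3.141, 0.003, -0.0]
contact_force: [-6.2, -0.4, 3.7]
opening: 0.151
grasp_force: 69.0
```

Emit:
{"op": "drive_tool", "data": {"plan": [{"x": 0.01, "y": 0, "z": 0, "ax": 0, "ay": 0, "az": 0, "hand": 0}, {"x": 0.02, "y": 0, "z": 0, "ax": 0, "ay": 0, "az": 0, "hand": 0}, {"x": 0.02, "y": 0, "z": 0, "ax": 0, "ay": 0, "az": 0, "hand": 0}]}}

```text
clock: 13.55
eef_pos: [565.9, -202.9, 49.2]
tcp_rot: [-3.141, 0.004, -0.0]
contact_force: [-8.8, -1.0, 4.1]
opening: 0.15
grasp_force: 69.0
```

Emit:
{"op": "drive_tool", "data": {"plan": [{"x": 0.01, "y": 0, "z": 0, "ax": 0, "ay": 0, "az": 0, "hand": 0}, {"x": 0.015, "y": 0, "z": 0, "ax": 0, "ay": 0, "az": 0, "hand": 0}, {"x": 0.015, "y": 0, "z": 0, "ax": 0, "ay": 0, "az": 0, "hand": 0}]}}

```text
clock: 13.85
eef_pos: [566.1, -202.8, 49.0]
tcp_rot: [-3.141, 0.006, -0.0]
contact_force: [-11.0, -1.9, 4.8]
opening: 0.156
grasp_force: 69.1
```

```bash
python3 -c "
from h import *
st()"
```

```text
clock 13.85
eef_pos [ 566.055 -202.843   49.016]
tcp_rot [-3.141  0.006 -0.   ]
contact_force [-10.959  -1.873   4.786]
wrist_torque [-0.356  1.864 -0.011]
opening 0.156
grasp_force 69.053
qpos [-0.346  0.541  1.809 -0.002  0.797  1.226]
```

Force has risen to 11 N with almost no yaw moment, so the plate is square on the stop. I'll relax a little, release, and retreat upward.

Emit:
{"op": "drive_tool", "data": {"plan": [{"x": -0.01, "y": 0, "z": 0, "ax": 0, "ay": 0, "az": 0, "hand": 0}, {"x": -0.02, "y": 0, "z": 0, "ax": 0, "ay": 0, "az": 0, "hand": 0}, {"x": -0.02, "y": 0, "z": 0, "ax": 0, "ay": 0, "az": 0, "hand": 0}, {"x": -0.02, "y": 0, "z": 0, "ax": 0, "ay": 0, "az": 0, "hand": 25}, {"x": -0.02, "y": 0, "z": 0, "ax": 0, "ay": 0, "az": 0, "hand": 45}, {"x": -0.02, "y": 0, "z": 0, "ax": 0, "ay": 0, "az": 0, "hand": 60}, {"x": -0.02, "y": 0, "z": 0, "ax": 0, "ay": 0, "az": 0, "hand": 60}]}}

```text
clock: 14.55
eef_pos: [568.4, -203.0, 49.9]
tcp_rot: [3.141, -0.001, -0.0]
contact_force: [-0.3, -0.4, -0.1]
opening: 0.702
grasp_force: 0.0
```

Emit:
{"op": "drive_tool", "data": {"plan": [{"x": 0, "y": 0, "z": -0.1, "ax": 0, "ay": 0, "az": 0, "hand": 60}, {"x": 0, "y": 0, "z": -0.4, "ax": 0, "ay": 0, "az": 0, "hand": 60}, {"x": 0, "y": 0, "z": -1.0, "ax": 0, "ay": 0, "az": 0, "hand": 60}, {"x": 0, "y": 0, "z": -1.8, "ax": 0, "ay": 0, "az": 0, "hand": 60}, {"x": 0, "y": 0, "z": -2.6, "ax": 0, "ay": 0, "az": 0, "hand": 60}, {"x": 0, "y": 0, "z": -3.2, "ax": 0, "ay": 0, "az": 0, "hand": 60}]}}

```text
clock: 15.15
eef_pos: [568.6, -203.2, 213.9]
tcp_rot: [3.14, -0.003, -0.0]
contact_force: [-0.0, -0.2, 0.2]
opening: 0.702
grasp_force: 0.0
```

Emit:
{"op": "drive_tool", "data": {"plan": [{"x": -0.7, "y": -0.5, "z": 0, "ax": 0, "ay": 0, "az": 0, "hand": 60}, {"x": -1.4, "y": -1.0, "z": 0, "ax": 0, "ay": 0, "az": 0, "hand": 60}, {"x": -2.1, "y": -1.5, "z": 0, "ax": 0, "ay": 0, "az": 0, "hand": 60}, {"x": -2.8, "y": -2.0, "z": 0, "ax": 0, "ay": 0, "az": 0, "hand": 60}, {"x": -3.4, "y": -2.5, "z": 0, "ax": 0, "ay": 0, "az": 0, "hand": 60}, {"x": -4.0, "y": -3.0, "z": 0, "ax": 0, "ay": 0, "az": 0, "hand": 60}, {"x": -4.2, "y": -3.5, "z": 0, "ax": 0, "ay": 0, "az": 0, "hand": 60}, {"x": -4.2, "y": -4.0, "z": 0, "ax": 0, "ay": 0, "az": 0, "hand": 60}]}}

```text
clock: 15.95
eef_pos: [356.4, -2.1, 210.9]
tcp_rot: [3.142, -0.001, -0.001]
contact_force: [1.1, -0.8, 1.3]
opening: 0.704
grasp_force: 0.0
```

```bash
python3 - <<'E'
from h import *
st()
s=cv2.cvtColor(imaging.grab_frame("side"),cv2.COLOR_RGB2BGR)[165:235,285:365]
t=cv2.cvtColor(imaging.grab_frame("top"),cv2.COLOR_RGB2BGR)[175:235,300:385]
s=cv2.resize(s,(320,280),interpolation=cv2.INTER_CUBIC)
t=cv2.resize(t,(425,300),interpolation=cv2.INTER_CUBIC)
cv2.imwrite("pics/z1.png",np.hstack([s,t[:280]]))
E
```

```text
clock 15.95
eef_pos [356.36   -2.124 210.859]
tcp_rot [ 3.142e+00 -1.000e-03 -1.000e-03]
contact_force [ 1.111 -0.828  1.274]
wrist_torque [ 0.04  -0.037 -0.024]
opening 0.704
grasp_force 0.0
qpos [-0.01  -0.063  2.181 -0.     1.021  1.562]
```

View pics/z1.png

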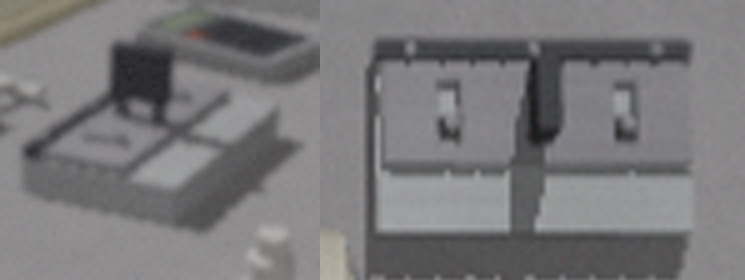

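The picture shows the cover lying flat with both studs in their slots. Its long edge is parallel to the stop, with the front edge at crop row ~162 on both sides. I'll check that edge's x position, then hand in.

```bash
python3 - <<'E'
from h import *
x=[w("top",(300+(u-320)/5,175+162/5),30)[0] for u in(390,685)]
print(x)
if all(abs(v-531)<4 for v in x): print(r.sign_off())
E
```

```text
[np.float64(531.4277384948581), np.float64(531.7005014471671)]
the job is handed in; nothing more can be done
None
```

The cover plate is on the holder and the job is handed in at about 16 s: the plate lies flat over both studs with its long edge square against the end stop, the gripper is clear of it, and the force at the wrist stayed around 12 N or less in every reading.

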